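# Tack-cure a frame arm at half shutter

### The arm

A 7-joint arm with a two-finger parallel gripper is mounted at the origin on a cart in front of the work surface, level with it; the furniture and walls round the work are solid. World frame = base frame: x ahead of the robot, y to its left, z up, the work surface at z = 0. Lengths are in m, angles in rad, forces in N, time in s.
With the tool pointing down it reaches from about 0.4 to 0.85 m from the base axis. Payload 4.4 kg.
Tool frame: the origin (TCP) lies at the very end of the fingers, on their centre line; the grasp point (between the pads) lies 19 mm behind it; z points along the fingers, y is the line along which they close (so a half turn about z gives the same grasp; the last joint's range is limited). The gripper opens to 94 mm and grips with 3 to 60 N. Pads are 16 mm wide; open, the fingers measure 119 mm over their backs; the gripper's body (75 mm by 177 mm) begins 78 mm behind the grasp point.
Start: joints at [1.245, 0.628, 0.038, 1.517, -0.027, 0.996, -0.02], TCP at [0.167, -0.628, 0.205] pointing down, gripper open.
Joint ranges: [-3.06, 3.06], [-0.37, 2.12], [-1.25, 1.32], [0.18, 2.47], [-1.1, 4.24], [0.23, 1.98], [-2.94, 2.94]. Speed limits (rad/s): [2.57, 2.57, 3.14, 3.14, 3.14, 3.14, 3.14].

### API

Orientations are given as a unit quaternion [x, y, z, w].
In Python, from bench import readout, read_camera, job gives the robot as it stands. The module is installed in compiled form; this text tells all that it offers.
- The arm moves only by the tool move_arm, never from a script. Its argument "steps" is one flat list of numbers, 7 for each row, row after row: the turn, a rotation vector about the tool's x, y, z in degrees, then the shift along the tool's x, y, z in m, then the closure, from -1 (fully open) to 1 (shut). A call has 1 to 20 rows; each row is the pose to reach, as a shift and turn from the pose commanded when the call began, along the tool's axes at that moment; what a row does not reach only later rows make up. A row lasts 1/12 s, in which the tool goes at most 41.7 mm and 7.16 degrees, less where a joint would pass 70% of its speed; a pose out of reach is approached as far as the arm can. A call with a gripper value outside its range is refused whole. The fingers move at their own pace and stop on an object; the grip force is fixed at half the most. Time passes only in rows, so rows that repeat a pose let the fingers close. It gives the time, the measured TCP pose, the force, the opening and the grip force at its end, in the units of the state.
- readout.observe(): the state, without advancing time (a new reading comes with each control period).
- read_camera(name): name is "side" or "top" or "wrist"; returns a dict with "image" (480x640x3 uint8, red, green, blue), "fx", "fy", "cx", "cy" (pixels), "distortion" ([k1, k2, p1, p2, k3] as OpenCV has them; the pictures are not rectified), "position" and "attitude" of the camera in the world; the wrist camera has in their place "tool_from_camera" (4x4, takes a point from camera to tool coordinates, whose origin is the TCP and whose axes are the flange's). Camera axes: x right, y up, looking along -z (the intrinsics and any distortion apply to the point x, -y, -z); pixel columns grow to the right and rows downward; lengths in m; the calibration is good to about 2 mm. A picture is of the moment at which its call begins: read the wrist's pose just before it. There is no depth.
- job.finish_job(): hands the job in; it is judged then, once.
The state is a dict: "time": time; "joint_pos": joint angles; "joint_velocities": joint speeds; "tau": joint torques, N m; "tool_pos": TCP position; "tool_rot": TCP orientation; "force": force on the tool from outside, world axes, zero at the start; "wrist_torque": the same for the moment, N m; "gripper_width": finger opening in m; "finger_force": force on a finger pad.
Only numpy, scipy, OpenCV 4.12 (cv2) and the standard library are available. Lean on these libraries where they do the work, as an engineer would, in place of code of your own. Each camera call takes 0.05 s, during which the arm holds its last target. There are 200 camera calls.

### The job

Hang the long drone arm plate from the drying rack by its big hole on the peg in front of the curing lamp, keeping the lamp's shutter shut until it hangs there free of the gripper. Then slide the spring-closed shutter, which has an upright grip on top, half open without overshooting far beyond half, and finish while still holding it at the half mark: it shuts itself if let go. Leave everything else on the bench where it is.

Things in the scene. Friction and masses are not known exactly. Their poses are not given: they have to be found in the camera images.
- lamp: Bench curing lamp, fixed: grey box on a dark base plate (250 x 270 mm), front to the robot. Origin on the table top, x away from the robot into the box (box front x = +15 mm, top z = 148 mm; clips, fins and the closer's barrel on it up to z = 172 mm), y left, z up. Its white window, at y = +45 mm, is covered by the shutter, an aluminium plate sliding along the front.
- bar (a point): Middle of the level cross bar (10 mm thick, along the lamp's y) that carries the peg in front of the window: lamp (-60, +45, 165) mm. The bar ends at y = +37 mm on the right; on the left it is clamped to an upright post at y = +110 mm with a 20 mm clamp block up to z = 175 mm. Axes as the lamp's.
- peg (a point): Point on the axis of the hanging peg, lamp (-84, +45, 170.5) mm, axes as the lamp's. The peg is a straight steel pin, 6 mm thick, that sticks out of the bar (x = -60 mm) towards the robot, rising 13 degrees, to a rounded free end at x = -107 mm, z = 176 mm.
- shutter (a joint): Opening of the lamp's shutter in m: 0 shut, 0.040 half, 0.080 fully open. It slides along the lamp's -y (to the right). A spring shuts it: 4.5 N when shut, 10.5 N at half, 16.5 N fully open, besides 0.4 N friction.
- shutter_grip (a point): Point in the shutter's upright black grip, to be pinched from above: the grip is 14 mm along the lamp's y, 24 mm along its x, from z = 170 to 216 mm. This point, 18 mm below its top, moves with the shutter; when shut it is at lamp (-8, +45, 198) mm. Axes as the lamp's. Nothing stands within 25 mm of the grip above z = 175 mm.
- half_mark (a point): Half mark: the broad middle line of five on the engraved strip on top of the housing, lamp (31, 5, 150) mm. The shutter's pointer blade, in line with its grip in y, stands over it at half opening. Axes as the lamp's.
- rack: Pale wooden drying rack, fixed: block 140 (x) x 62 (y) x 32 mm (z), origin under its middle. Three slots 45 mm apart along its x, each 7 mm (x) by 38 mm (y), floor 8 mm above the table. A plate stands upright in each, its width along the rack's y; which plate is in which slot varies.
- frame_arm: The long arm plate to hang: black, 5 mm thick (x), 124 mm tall (z), about 50 g. Origin at the middle of its lower end. From below: square pad 34 mm wide (y) to z = 34 mm, shank 22 mm, eye 32 mm wide from z = 68 mm with a 17 mm through hole along x, tongue 20 mm wide from z = 99 to 124 mm, gripped from above across its 20 mm. Front and back are alike; its neighbours in the rack are much shorter.
- hang_hole (a point): Centre of the arm plate's 17 mm hanging hole, 84 mm above its lower end and 40 mm below its top.
- frame_top (a point): Middle of the upper end of the arm plate's tongue, 124 mm above its lower end.
- brace_plate: Bystander: black plate 34 mm wide, 65 mm tall, 5 mm thick, with a small hole low down, standing in the rack.
- camera_plate: Bystander: black stepped plate 34 mm wide, 82 mm tall, 5 mm thick, without a hole, standing in the rack.
- syringe: Bystander: white and yellow syringe, 148 mm long, lying near the rack.
- side_cutters: Bystander: flush cutters with red grips, 115 x 95 mm, lying.
- tape_roll: Bystander: masking tape roll, 95 mm across, 48 mm high.
- red_box: Bystander: small box with a lid, 44 x 48 x 23 mm.
- slide_caliper: Bystander: caliper, 200 mm long, lying.
- tweezer: Bystander: black tweezers, 126 mm long, lying.

How it is judged:
On the way, in this order (a step that is already met when the one before it is completed fails the run):
1. the arm plate hangs on the peg by its big hole, let go, with the shutter still shut (x of hang_hole in the frame of peg between -0.018 and 0.022 m and y of hang_hole in the frame of peg between -0.008 and 0.008 m and z of hang_hole in the frame of peg between -0.014 and 0.003 m and angle between frame_arm's own z axis and vertical below 0.2 rad and contact force between the fingers and frame_arm below 0.1 N and contact force between frame_arm and lamp above 0.1 N and value of joint shutter below 0.006 m), for 0.2 s.
2. the shutter is held at half travel by the fingers (value of joint shutter between 0.034 and 0.046 m and velocity of joint shutter between -0.01 and 0.01 m/s and contact force between the fingers and lamp above 3 N), for 0.3 s.
At the end, for the whole second after the job is handed in: The fingers hold the shutter still at 34 to 46 mm open with over 3 N, while the arm plate hangs at rest and untouched by its hole on the peg: hole centre within 8 mm sideways of the peg point, up to 14 mm below it, at most 18 mm in front or 22 mm behind, upright within 0.2 rad (all of step 2 and x of hang_hole in the frame of peg between -0.018 and 0.022 m and y of hang_hole in the frame of peg between -0.008 and 0.008 m and z of hang_hole in the frame of peg between -0.014 and 0.003 m and angle between frame_arm's own z axis and vertical below 0.2 rad and contact force between the fingers and frame_arm below 0.1 N and contact force between frame_arm and lamp above 0.1 N and linear speed of frame_arm below 0.03 m/s); the arm keeps its last pose, push and grip.
It fails at once if the shutter is opened more than 12 mm while the arm plate is not on the peg (value of joint shutter above 0.012 m and distance between hang_hole and peg above 0.03 m).
It fails at once if the shutter is opened beyond 60 mm (three quarters) (value of joint shutter above 0.06 m).
It fails at once if another thing on the bench is moved more than 20 mm (distance of any of brace_plate, camera_plate, syringe, side_cutters, tape_roll, red_box, slide_caliper, tweezer from where it was at the start of the episode above 0.02 m).
It also fails if it takes over 53 s, if anything falls off the work surface, if the arm or the gripper's body presses on something with over 40 N, if the wrist force passes 120 N, or if a joint passes its speed limit or range.

## Working session

There is one attempt and no reset: what is moved stays moved. The work goes in short steps, Python scripts to look and compute and a tool call to move; the robot and the scene stay as the last step left them, time stands still between calls to the robot, and variables do not carry over. Pictures are saved under pics/ and viewed, at most 10 in all, crops included, and the job is handed in when it is done.

Besides the shell and the picture viewer there is one more tool, called after "Emit:" by a JSON object that holds its "op" and its "data". move_arm: Moves the arm, as the interface text tells. Its arguments: {"type":"object","properties":{"steps":{"type":"array"}},"required":["steps"]}

```bash
mkdir -p pics
python3 - <<'E'
from bench import readout, read_camera
import cv2,json,numpy as np
s=readout.observe()
for k,v in s.items(): print(k,np.round(v,4).tolist())
for n in ["side","top"]:
    c=read_camera(n); im=c.pop("image"); print(n,{k:np.round(v,4).tolist() for k,v in c.items()})
    cv2.imwrite(f"pics/{n}0.png",im[:,:,::-1])
E
```

```text
time 0.0
joint_pos [1.2452, 0.6293, 0.0384, 1.5183, -0.027, 0.9963, -0.02]
joint_velocities [0.002, 0.001, -0.0002, 0.0005, -0.0021, 0.0002, 0.0006]
tau [0.0018, -54.9715, 1.1432, -18.6624, -0.0525, 0.0238, 0.0001]
tool_pos [0.1669, -0.6275, 0.2046]
tool_rot [0.9916, 0.1296, -0.0001, -0.0009]
force [0.1975, 0.2369, 0.033]
wrist_torque [-0.0234, -0.0737, 0.0383]
finger_force 0.0
gripper_width 0.0939
side {'fx': 436.1853, 'fy': 436.1853, 'cx': 311.3701, 'cy': 238.2462, 'distortion': [-0.0224, 0.0, 0.0, 0.0, 0.0], 'position': [0.1595, 0.9954, 0.5242], 'attitude': [-0.0891, 0.5622, 0.8087, -0.1486]}
top {'fx': 574.3585, 'fy': 574.3585, 'cx': 314.2691, 'cy': 243.5557, 'distortion': [-0.0895, 0.0, 0.0, 0.0, 0.0], 'position': [0.4037, 0.0551, 1.6517], 'attitude': [-0.0247, 0.0181, 0.715, -0.6984]}
```

View pics/side0.png

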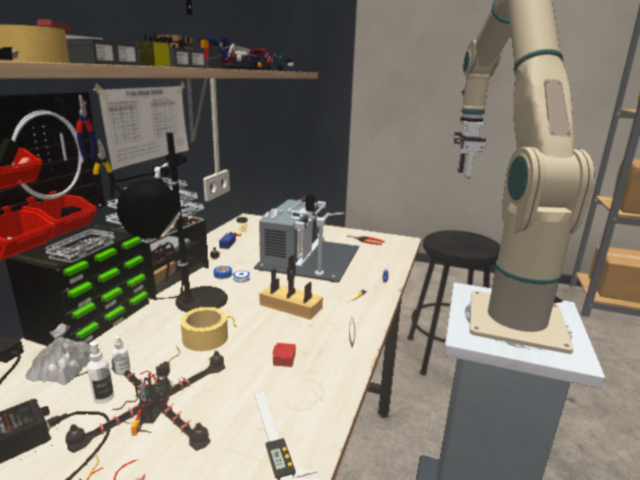

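View pics/top0.png

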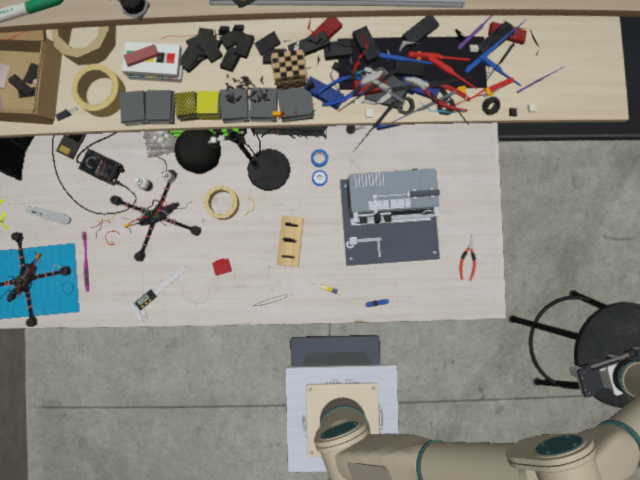

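The side view shows the rack at about (290,300) with the tall plate in the middle slot (292,270), and the lamp at (300,245). In the top view the rack is at (290,241) and the lamp at (390,217). I'll enlarge both.

```bash
cat > h.py <<'E'
import numpy as np, cv2
from scipy.spatial.transform import Rotation as R
from scipy.optimize import least_squares
from bench import readout, read_camera
F=np.diag([1.,-1,-1])
def cam(n):
    s=readout.observe(); c=read_camera(n)
    if n=="wrist":
        T=np.array(c["tool_from_camera"]); Rt=R.from_quat(s["tool_rot"]).as_matrix()
        Rc=Rt@T[:3,:3]; p=Rt@T[:3,3]+s["tool_pos"]
    else: Rc=R.from_quat(c["attitude"]).as_matrix(); p=np.array(c["position"])
    K=np.array([[c["fx"],0,c["cx"]],[0,c["fy"],c["cy"]],[0,0,1]])
    return dict(im=c["image"][:,:,::-1],R=Rc@F,p=np.array(p),K=K,d=np.array(c["distortion"]))
def proj(c,P):
    P=np.atleast_2d(P); r=c["R"].T
    return cv2.projectPoints(((P-c["p"])@r.T).astype(float),np.zeros(3),np.zeros(3),c["K"],c["d"])[0][:,0]
def ray(c,uv):
    q=cv2.undistortPoints(np.array([[uv]],float),c["K"],c["d"])[0,0]; v=c["R"]@[*q,1]; return v/np.linalg.norm(v)
def onz(c,uv,z):
    v=ray(c,uv); return c["p"]+v*(z-c["p"][2])/v[2]
def tri(L):
    A=0;b=0
    for c,uv in L:
        v=ray(c,uv); M=np.eye(3)-np.outer(v,v); A=A+M; b=b+M@c["p"]
    return np.linalg.solve(A,b)
def crop(c,u0,v0,w,h,k,name):
    m=cv2.resize(c["im"][v0:v0+h,u0:u0+w],None,fx=k,fy=k,interpolation=cv2.INTER_CUBIC); cv2.imwrite("pics/"+name,m)
E
python3 - <<'E'
from h import *
t=cam("top"); s=cam("side")
a=cv2.resize(t["im"][160:275,270:450],None,fx=4.4,fy=4.4,interpolation=2)
cv2.imwrite("pics/t1.png",a)
cv2.imwrite("pics/s1.png",cv2.resize(s["im"][185:320,225:385],None,fx=4.4,fy=4.4,interpolation=2))
for uv in [(290,241),(277,265),(303,218),(343,265),(439,262)]: print(uv,onz(t,uv,0.03 if uv[0]<310 else 0.005))
E
```

```text
(290, 241) [0.51109139 0.13777829 0.03      ]
(277, 265) [0.44402507 0.17594114 0.03      ]
(303, 218) [0.57560106 0.09953989 0.03      ]
(343, 265) [ 0.44023261 -0.01141321  0.005     ]
(439, 262) [ 0.44214732 -0.28756344  0.005     ]
```

View pics/t1.png

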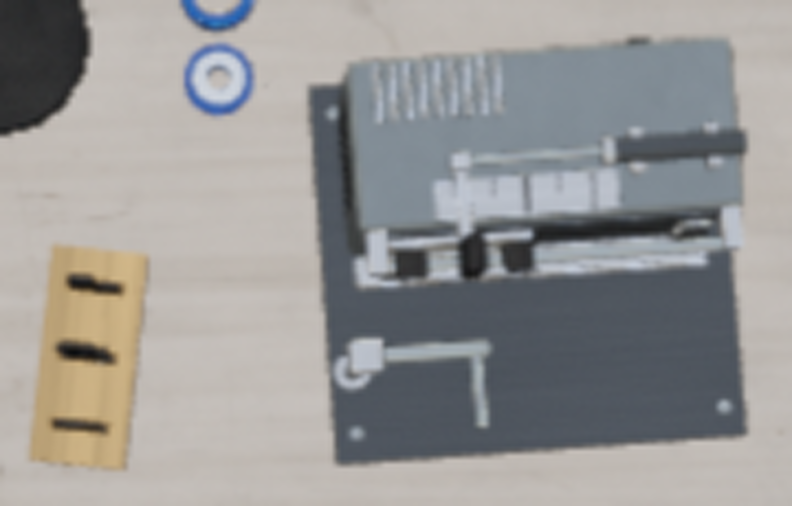

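View pics/s1.png

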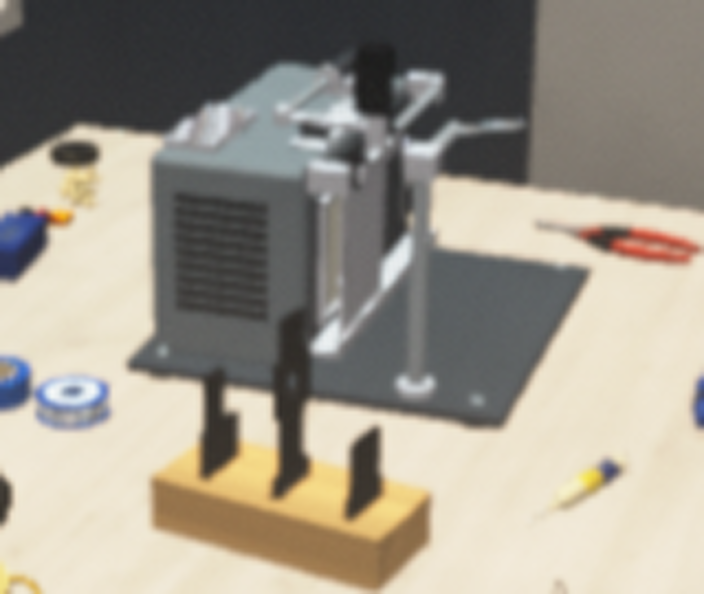

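Run:
```python
from h import *
t=cam("top"); s=cam("side")
T=lambda x,y:((x+.5)/4.4-.5+270,(y+.5)/4.4-.5+160)
S=lambda x,y:((x+.5)/4.4-.5+225,(y+.5)/4.4-.5+185)
def fit(obs,x0):
    def W(q,P): return R.from_euler('z',q[2]).apply(P)+[q[0],q[1],0]
    f=lambda q:np.concatenate([proj(c,W(q,np.array(P)/1000))[0]-uv for c,P,uv in obs])
    r=least_squares(f,x0); print(np.round(r.x,4),np.degrees(r.x[2]),"res",np.round(r.fun.reshape(-1,2),1).tolist()); return r.x
L=[(t,(-107,45,176),T(483,427)),(s,(-107,45,176),S(523,124)),(t,(-60,110,175),T(367,355)),(s,(-60,110,175),S(423,147)),(t,(-8,45,216),T(474,240)),(s,(-8,45,216),S(377,44)),(t,(-60,37,165),T(491,349))]
print("lamp");q=fit(L,[.6,-.1,0])
for a,b in [((483,427),(523,124)),((367,355),(423,147)),((474,240),(377,44))]: print(tri([(t,T(*a)),(s,S(*b))]))
K=[(t,(70,31,32),T(52,246)),(t,(70,-31,32),T(147,256)),(t,(-70,31,32),T(30,461)),(t,(-70,-31,32),T(126,468)),(s,(70,31,32),S(152,480)),(s,(70,-31,32),S(198,440)),(s,(-70,-31,32),S(430,494)),(s,(-70,31,32),S(378,541))]
print("rack");r=fit(K,[.5,.14,0])
print("top",tri([(t,T(74,349)),(s,S(292,311))]))
print(proj(t,[r[0],r[1],.132]),T(74,349),proj(s,[r[0],r[1],.132]),S(292,311))
```

```text
lamp
[ 0.5652 -0.1383  0.0579] 3.315940395444991 res [[0.4, -0.1], [-0.2, -0.5], [-0.0, 0.2], [-0.6, -0.3], [0.6, 2.6], [-1.7, -0.1], [-0.4, -0.5]]
[ 0.45530024 -0.09879793  0.17500922]
[ 0.49846145 -0.03238025  0.17422739]
[ 0.55579497 -0.09425393  0.21606895]
rack
[ 0.5115  0.1396 -0.1071] -6.137402626458704 res [[-0.9, -0.1], [-0.7, -0.6], [-0.2, 0.2], [-0.1, 0.5], [-1.1, -0.4], [1.9, -1.5], [-0.1, -1.1], [0.2, -0.2]]
top [0.50946734 0.14163566 0.13468587]
[[287.28984752 238.37395284]] (286.4318181818182, 238.9318181818182) [[290.3019923  255.90749735]] (290.97727272727275, 255.29545454545456)
```

```bash
cat >> h.py <<'E'
def go(P,yaw_deg,start=None,rot=None):
    s=readout.observe(); p=np.array(s["tool_pos"]) if start is None else np.array(start)
    Rt=R.from_quat(s["tool_rot"]) if rot is None else rot
    y=np.radians(yaw_deg); D=np.column_stack([[np.cos(y),np.sin(y),0],[np.sin(y),-np.cos(y),0],[0,0,-1]])
    rv=(Rt.inv()*R.from_matrix(D)).as_rotvec(degrees=True)
    return np.round(rv,2).tolist(), np.round(Rt.inv().apply(np.array(P)-p),4).tolist()
E
python3 - <<'E'
from h import *
c=read_camera("wrist"); print(np.round(c["tool_from_camera"],4).tolist(),c["fx"],c["distortion"])
print(go([.25,-.4,.33],-6.1)); print(go([.45,.13,.30],-6.1)); print(go([.51,.1396,.26],-6.1))
E
```

```text
[[0.0004, 0.9731, 0.2305, 0.067], [1.0, -0.0004, 0.0, 0.0016], [0.0001, 0.2305, -0.9731, -0.1801], [0.0, 0.0, 0.0, 1.0]] 384.2650687730294 [-0.07753877  0.          0.          0.          0.        ]
([-0.02, 0.0, 20.99], [0.1388, -0.1991, -0.1247])
([-0.02, 0.0, 20.99], [0.4682, -0.66, -0.0945])
([-0.02, 0.0, 20.99], [0.5287, -0.6538, -0.0545])
```

Emit:
{"op": "move_arm", "data": {"steps": [0,0,5,0.03,-0.03,-0.04,-1,0,0,12,0.055,-0.065,-0.08,-1,0,0,19,0.08,-0.1,-0.115,-1,0,0,21,0.1,-0.135,-0.12,-1,0,0,21,0.12,-0.17,-0.12,-1,0,0,21,0.145,-0.2,-0.12,-1,0,0,21,0.17,-0.23,-0.12,-1,0,0,21,0.19,-0.265,-0.12,-1,0,0,21,0.215,-0.3,-0.12,-1,0,0,21,0.24,-0.33,-0.12,-1,0,0,21,0.26,-0.365,-0.12,-1,0,0,21,0.28,-0.4,-0.12,-1,0,0,21,0.305,-0.43,-0.12,-1,0,0,21,0.33,-0.46,-0.12,-1,0,0,21,0.35,-0.495,-0.12,-1,0,0,21,0.375,-0.53,-0.12,-1,0,0,21,0.4,-0.56,-0.115,-1,0,0,21,0.425,-0.6,-0.11,-1,0,0,21,0.45,-0.635,-0.1,-1,0,0,21,0.47,-0.66,-0.095,-1]}}

```text
time: 2.02
tool_pos: [0.4453, 0.1162, 0.3036]
tool_rot: [0.999, -0.053, 0.001, -0.0]
force: [0.6, -1.0, 0.7]
gripper_width: 0.094
finger_force: 0.0
```

Run:
```python
from h import *
s=readout.observe(); print(s["time"],np.round(s["tool_pos"],4),np.round(s["joint_pos"],2)); print(go([.495,.1396,.25],-6.1)); print(go([.495,.1396,.20],-6.1))
```

```text
2.0167 [0.4453 0.1162 0.3036] [-0.04  0.25 -0.35  1.87  0.1   1.03 -2.11]
([-0.01, -0.06, -0.01], [0.0468, -0.0286, 0.0536])
([-0.01, -0.06, -0.01], [0.0468, -0.0286, 0.1036])
```

Emit:
{"op": "move_arm", "data": {"steps": [0,0,0,0,0,0,-1,0,0,0,0,0,0,-1,0,0,0,0,0,0,-1]}}

```text
time: 2.27
tool_pos: [0.4448, 0.1134, 0.3033]
tool_rot: [0.999, -0.053, -0.0, 0.0]
force: [-0.5, -0.8, 0.1]
gripper_width: 0.0938
finger_force: 0.0
```

Run:
```python
from h import *
import pickle
c=cam("wrist"); pickle.dump(c,open("w1.pkl","wb"))
s=readout.observe(); print(np.round(s["tool_pos"],4))
print(go([.495,.1396,.25],-6.1))
uv=proj(c,[.51,.14,.132])[0]; print(uv)
cv2.imwrite("pics/w1.png",cv2.resize(c["im"],None,fx=1.25,fy=1.25,interpolation=2))
```

```text
[0.4448 0.1127 0.3035]
([0.06, 0.01, -0.11], [0.047, -0.0322, 0.0534])
[288.82630232 156.96485439]
```

View pics/w1.png

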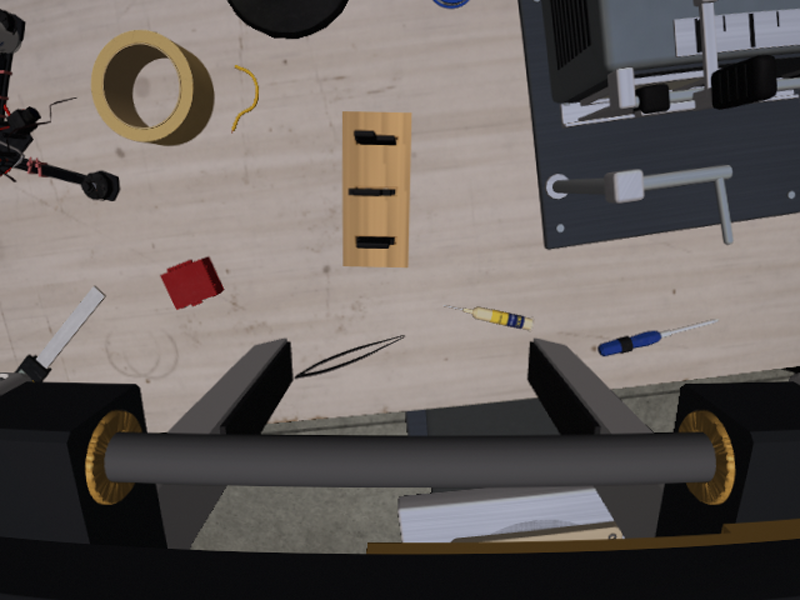

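The wrist view shows the rack upright in the image. The tall plate's top is at (362,190) of the 1.25x picture, and the peg runs from (724,172) to its tip at (729,242). The rotated grip's top is at about (748,80). I'll move closer for a second view.

Emit:
{"op": "move_arm", "data": {"steps": [0,0,0,0.015,-0.01,0.02,-1,0,0,0,0.03,-0.02,0.04,-1,0,0,0,0.04,-0.03,0.055,-1,0,0,0,0.04,-0.03,0.055,-1,0,0,0,0.04,-0.03,0.055,-1,0,0,0,0.04,-0.03,0.055,-1]}}

```text
time: 2.82
tool_pos: [0.4879, 0.1383, 0.2493]
tool_rot: [0.999, -0.054, 0.0, 0.0]
force: [0.0, -0.4, 0.1]
gripper_width: 0.0942
finger_force: 0.0
```

Run:
```python
from h import *
import pickle
c=cam("wrist"); pickle.dump(c,open("w2.pkl","wb"))
w1=pickle.load(open("w1.pkl","rb"))
s=readout.observe(); print(np.round(s["tool_pos"],4),s["time"],s["joint_velocities"].max() if hasattr(s["joint_velocities"],"max") else 0)
u,v=proj(c,[.51,.14,.132])[0]; print(u,v,proj(w1,[.51,.14,.132]))
a=cv2.resize(c["im"][int(v)-60:int(v)+60,int(u)-65:int(u)+65],None,fx=5,fy=5,interpolation=2)
b=cv2.resize(w1["im"][122:182,268:298+40],None,fx=8,fy=8,interpolation=2)[:480]
print("off2",int(u)-65,int(v)-60)
W=max(a.shape[1],0); 
p=w1["im"][55:210,515:640]
p=cv2.resize(p,None,fx=3.8,fy=3.8,interpolation=2)
print(p.shape,a.shape)
cv2.imwrite("pics/w2.png",a); cv2.imwrite("pics/w1b.png",np.hstack([np.pad(b[:, :320],((0,p.shape[0]-480),(0,0),(0,0))),p]))
```

```text
[0.488  0.1385 0.2495] 2.8667 0.0028474314472438926
320.6270842637227 210.68430840118842 [[288.82630232 156.96485439]]
off2 255 150
(589, 475, 3) (600, 650, 3)
```

View pics/w2.png

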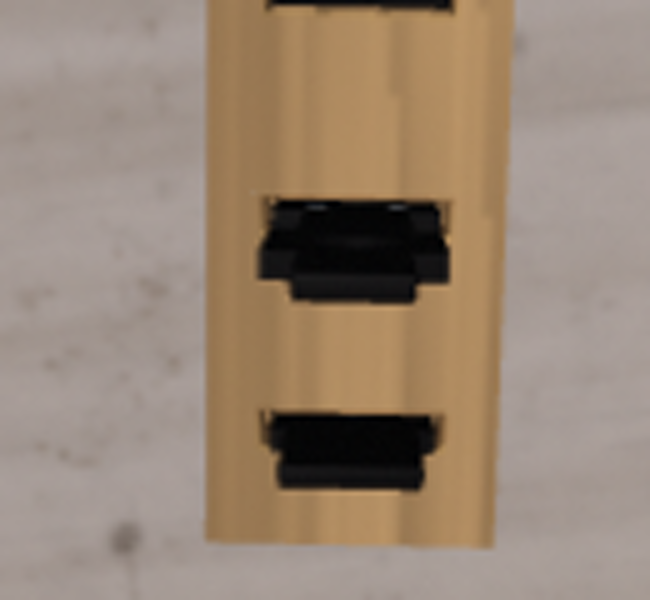

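View pics/w1b.png

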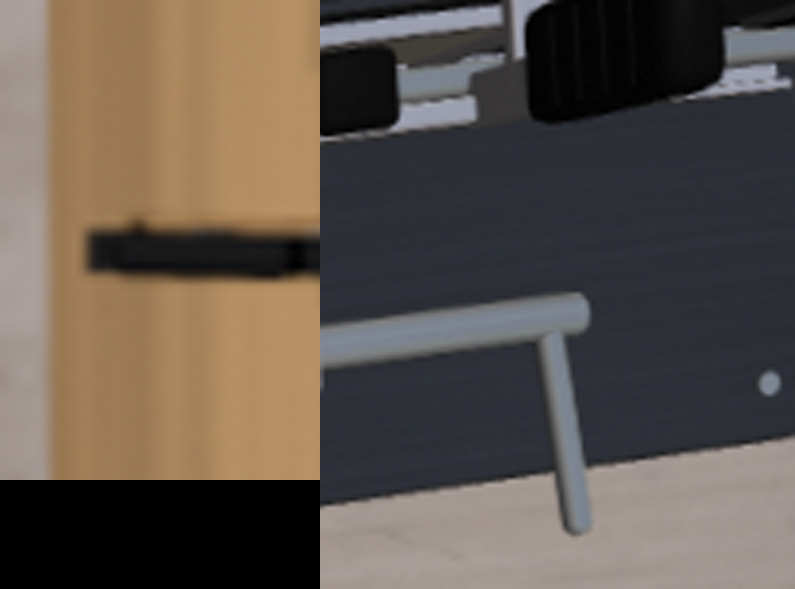

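Run:
```python
from h import *
import pickle
w1=pickle.load(open("w1.pkl","rb")); w2=pickle.load(open("w2.pkl","rb"))
t=cam("top"); s=cam("side")
T=lambda x,y:((x+.5)/4.4-.5+270,(y+.5)/4.4-.5+160)
S=lambda x,y:((x+.5)/4.4-.5+225,(y+.5)/4.4-.5+185)
B=lambda x,y:((x+.5)/5-.5+255,(y+.5)/5-.5+150)
A=lambda x,y:((x-320+.5)/3.8-.5+515,(y+.5)/3.8-.5+55)
f1=(293,154.5); f2=B(353.5,288)
print("wrists",tri([(w1,f1),(w2,f2)]),"all",tri([(w1,f1),(w2,f2),(s,S(292,311))]),"z.132:",onz(w1,f1,.132),onz(w2,f2,.132))
a,b=onz(w2,B(206,543),.032),onz(w2,B(493,548),.032); d=b-a; print("rack edge yaw",np.degrees(np.arctan2(d[0],-d[1])),np.linalg.norm(d))
a,b=onz(w2,B(292,299),.132),onz(w2,B(415,302),.132); d=b-a; print("tongue yaw",np.degrees(np.arctan2(d[0],-d[1])),np.linalg.norm(d))
def W(q,P): return R.from_euler('z',q[2]).apply(P)+[q[0],q[1],0]
L=[(t,(-107,45,176),T(483,427)),(s,(-107,45,176),S(523,124)),(t,(-60,110,175),T(367,355)),(s,(-60,110,175),S(423,147)),(s,(-8,45,216),S(377,44)),(t,(-60,37,165),T(490,349)),(w1,(-107,45,176),A(575,531)),(w1,(-60,37,167),A(586,308))]
f=lambda q:np.concatenate([proj(c,W(q,np.array(P)/1000))[0]-uv for c,P,uv in L])
r=least_squares(f,[.56,-.14,.05]); print(np.round(r.x,4),np.degrees(r.x[2]),np.round(r.fun.reshape(-1,2),1).tolist())
a,b=onz(w1,A(320,343),.165),onz(w1,A(560,312),.165); d=b-a; print("bar yaw",np.degrees(np.arctan2(d[0],-d[1])))
print("tip",tri([(s,S(523,124)),(w1,A(575,531))]), onz(w1,A(575,531),.176),W(r.x,np.array([-.107,.045,.176])))
```

```text
wrists [0.51178382 0.13623267 0.12845938] all [0.51182553 0.13594316 0.13196886] z.132: [0.51174607 0.13600533 0.132     ] [0.51232983 0.13607289 0.132     ]
rack edge yaw -7.241238177307533 0.061694371791769974
tongue yaw -7.6182159814725745 0.019204349963161463
[ 0.565  -0.1422  0.0401] 2.2962854900592733 [[1.1, -0.3], [-0.2, -0.7], [1.0, -0.5], [-0.9, -0.7], [-1.4, -0.4], [0.9, -0.7], [0.2, 0.5], [-1.1, 0.7]]
bar yaw 2.239199583666995
tip [ 0.45618298 -0.10301905  0.17362008] [ 0.4567392  -0.10133462  0.176     ] [ 0.45629375 -0.10156784  0.176     ]
```

Frame top measured at (0.512, 0.136, 0.132), matching the expected 132 mm height. The yaw is about -7°. Grasping now.

Emit:
{"op": "move_arm", "data": {"steps": [0,0,1,0.012,0,0.02,-1,0,0,1,0.024,0,0.045,-1,0,0,1,0.024,0,0.07,-0.6,0,0,1,0.024,0,0.095,-0.2,0,0,1,0.024,0,0.115,0,0,0,1,0.024,0,0.13,0,0,0,1,0.024,0,0.1375,0,0,0,1,0.024,0,0.1375,0,0,0,1,0.024,0,0.1375,0]}}

```text
time: 3.72
tool_pos: [0.5123, 0.1371, 0.1117]
tool_rot: [0.998, -0.062, 0.0, -0.0]
force: [0.9, -0.3, 0.8]
gripper_width: 0.0508
finger_force: 0.0
```

Emit:
{"op": "move_arm", "data": {"steps": [0,0,0,0,0,0,1,0,0,0,0,0,0,1,0,0,0,0,0,0,1,0,0,0,0,0,0,1,0,0,0,0,0,0,1,0,0,0,0,0,0,1]}}

```text
time: 4.22
tool_pos: [0.5124, 0.1373, 0.1114]
tool_rot: [0.998, -0.062, 0.0, -0.0]
force: [-1.2, -0.5, 3.6]
gripper_width: 0.0193
finger_force: 30.0
```

Emit:
{"op": "move_arm", "data": {"steps": [0,0,0,0,0,-0.015,1,0,0,0,0,0,-0.04,1,0,0,0,0,0,-0.07,1,0,0,0,-0.01,0.01,-0.09,1,0,0,-2,-0.03,0.03,-0.1,1,0,0,-3,-0.05,0.055,-0.1,1,0,0,-5,-0.06,0.085,-0.1,1,0,0,-6,-0.062,0.115,-0.1,1,0,0,-7,-0.062,0.145,-0.1,1,0,0,-8,-0.062,0.175,-0.1,1,0,0,-9,-0.062,0.205,-0.098,1,0,0,-9.5,-0.062,0.23,-0.09,1,0,0,-9.5,-0.062,0.245,-0.086,1,0,0,-9.5,-0.062,0.25,-0.084,1,0,0,-9.5,-0.062,0.25,-0.084,1,0,0,-9.5,-0.062,0.25,-0.084,1,0,0,-9.5,-0.062,0.25,-0.084,1]}}

```text
time: 5.63
tool_pos: [0.42, -0.1018, 0.1952]
tool_rot: [1.0, 0.022, 0.0, -0.0]
force: [0.9, 0.3, -1.2]
gripper_width: 0.0192
finger_force: 30.0
```

Run:
```python
from h import *
import pickle
c=cam("wrist"); pickle.dump(c,open("w3.pkl","wb")); t=cam("top"); s=cam("side"); pickle.dump((t,s),open("ts3.pkl","wb"))
o=readout.observe(); print(np.round(o["tool_pos"],4),np.round(o["tool_rot"],4),o["time"],o["gripper_width"])
print(proj(c,[[.4563,-.1018,.176],[.42,-.103,.215]]))
a=c["im"][110:330,200:440]; a=cv2.resize(a,None,fx=1.7,fy=1.7,interpolation=2)
P=proj(s,[.44,-.1,.17])[0].astype(int); Q=proj(t,[.44,-.1,.17])[0].astype(int); print(P,Q)
b=cv2.resize(s["im"][P[1]-45:P[1]+45,P[0]-45:P[0]+45],(390,390),interpolation=2)
cv2.imwrite("pics/w3.png",np.hstack([cv2.resize(c["im"][110:340,200:440],(407,390),interpolation=2),b]))
```

```text
[ 0.4199 -0.1021  0.1952] [ 9.998e-01  2.190e-02  3.000e-04 -1.000e-04] 5.7833 0.019811228380179798
[[327.90853187 211.39766951]
 [326.98078609 305.31981561]]
[348 215] [379 262]
```

View pics/w3.png

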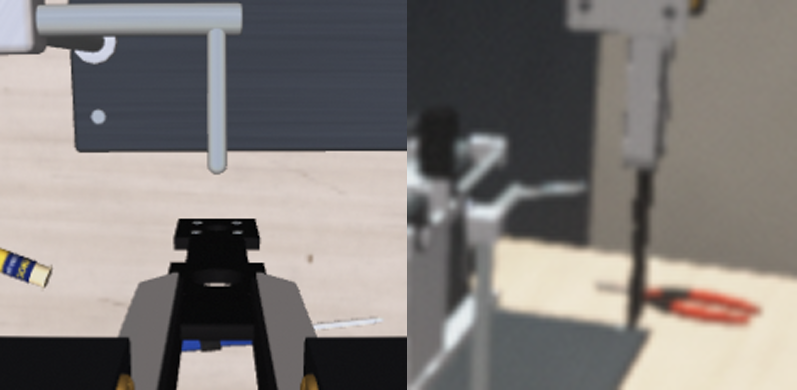

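In the left panel (wrist view) the peg is at column 217, with its tip at row 170. The plate's hole shows at column 217, so they line up and the yaw matches. The right panel (side view) shows the peg tip at (585,185), level with the upper plate. Inserting.

Emit:
{"op": "move_arm", "data": {"steps": [0,0,0,0.01,0,0,1,0,0,0,0.02,0,0,1,0,0,0,0.03,0,0,1,0,0,0,0.037,0,0,1,0,0,0,0.044,0,0.0015,1,0,0,0,0.051,0,0.003,1,0,0,0,0.058,0,0.005,1,0,0,0,0.064,0,0.0065,1,0,0,0,0.064,0,0.0065,1,0,0,0,0.064,0,0.0065,1]}}

```text
time: 6.62
tool_pos: [0.4833, -0.1005, 0.1881]
tool_rot: [1.0, 0.021, -0.0, -0.0]
force: [0.2, 0.8, -0.7]
gripper_width: 0.0196
finger_force: 30.0
```

Run:
```python
from h import *
c=cam("wrist"); s=cam("side"); t=cam("top")
o=readout.observe(); print(np.round(o["tool_pos"],4),np.round(o["force"],2),np.round(o["wrist_torque"],3),o["time"])
P=proj(s,[.48,-.1,.17])[0].astype(int)
b=cv2.resize(s["im"][P[1]-35:P[1]+35,P[0]-35:P[0]+35],(390,390),interpolation=2)
cv2.imwrite("pics/w4.png",np.hstack([cv2.resize(c["im"][110:340,200:440],(407,390),interpolation=2),b]))
```

```text
[ 0.4829 -0.1007  0.1885] [-0.03 -0.04 -0.95] [0.05  0.07  0.053] 6.7667
```

View pics/w4.png

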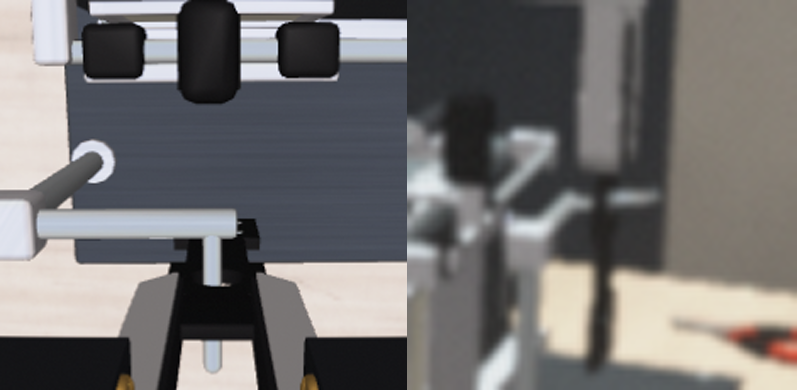

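The peg (column 212) runs through the hole and comes out on the near side at (212,365), with no contact force. It sits about 2 mm left of the plate's centre line at column 217. I'll shift slightly and lower until it touches.

Emit:
{"op": "move_arm", "data": {"steps": [0,0,0,0,-0.0015,0.001,1,0,0,0,0,-0.0015,0.002,1,0,0,0,0,-0.0015,0.003,1,0,0,0,0,-0.0015,0.004,1,0,0,0,0,-0.0015,0.004,1,0,0,0,0,-0.0015,0.004,1]}}

```text
time: 7.27
tool_pos: [0.4833, -0.0991, 0.1844]
tool_rot: [1.0, 0.021, -0.0, -0.0]
force: [-0.0, -0.4, -0.2]
gripper_width: 0.0193
finger_force: 30.0
```

Emit:
{"op": "move_arm", "data": {"steps": [0,0,0,0,0,0.001,1,0,0,0,0,0,0.001,1,0,0,0,0,0,0.001,1]}}

```text
time: 7.52
tool_pos: [0.4835, -0.0991, 0.1835]
tool_rot: [1.0, 0.021, 0.0, 0.0]
force: [-1.0, 0.6, 0.3]
gripper_width: 0.0196
finger_force: 30.0
```

Emit:
{"op": "move_arm", "data": {"steps": [0,0,0,0,0,0.001,1,0,0,0,0,0,0.001,1,0,0,0,0,0,0.001,1]}}

```text
time: 7.77
tool_pos: [0.4835, -0.0992, 0.183]
tool_rot: [1.0, 0.021, 0.0, 0.0]
force: [-1.0, -0.4, 5.0]
gripper_width: 0.0195
finger_force: 30.0
```

Emit:
{"op": "move_arm", "data": {"steps": [0,0,0,0,0,0.001,1,0,0,0,0,0,0.001,1,0,0,0,0,0,0.001,1]}}

```text
time: 8.02
tool_pos: [0.4836, -0.0991, 0.1827]
tool_rot: [1.0, 0.021, 0.0, 0.0]
force: [-2.6, -0.2, 10.4]
gripper_width: 0.0199
finger_force: 30.0
```

Emit:
{"op": "move_arm", "data": {"steps": [0,0,0,0,0,-0.001,1,0,0,0,0,0,-0.0015,0.5,0,0,0,0,0,-0.0015,0.4,0,0,0,0,0,-0.0015,0.3,0,0,0,0,0,-0.0015,0.2,0,0,0,0,0,-0.0015,0.15,0,0,0,0,0,-0.0015,0.15,0,0,0,0,0,-0.0015,0.15,0,0,0,0,0,-0.006,0.15,0,0,0,0,0,-0.015,0.15,0,0,0,0,0,-0.03,0.15,0,0,0,0,0,-0.05,0.15,0,0,0,0,0,-0.07,0.15,0,0,0,0,0,-0.075,0.15,0,0,0,0,0,-0.075,0.15,0,0,0,0,0,-0.075,0.15]}}

```text
time: 9.35
tool_pos: [0.4831, -0.0992, 0.2564]
tool_rot: [1.0, 0.021, 0.0, 0.0]
force: [-0.7, -1.0, -0.3]
gripper_width: 0.0402
finger_force: 0.0
```

Run:
```python
from h import *
import pickle
c=cam("wrist"); s=cam("side"); pickle.dump(c,open("w5.pkl","wb"))
o=readout.observe(); print(np.round(o["tool_pos"],4),np.round(o["tool_rot"],4),o["time"],o["gripper_width"])
P=proj(s,[.48,-.1,.17])[0].astype(int)
q=np.array([.565,-.142,0]);yaw=np.radians(2.4)
W=lambda P:R.from_euler('z',yaw).apply(np.array(P)/1000)+q
print(proj(c,W([[-8,45,216],[-20,45,216],[4,45,216]])),W([-8,45,198]))
b=cv2.resize(s["im"][P[1]-35:P[1]+35,P[0]-35:P[0]+35],(390,390),interpolation=2)
cv2.imwrite("pics/w5.png",np.hstack([cv2.resize(c["im"][40:340,200:440],(390,487),interpolation=2)[:487],np.pad(b,((0,97),(0,0),(0,0)))]))
print(go(W([-8,45,0])*[1,1,0]+[0,0,.255],2.4))
```

```text
[ 0.4825 -0.0991  0.2555] [ 9.998e-01  2.080e-02 -1.000e-03 -2.000e-04] 9.45 0.040103167226738186
[[327.15706389 142.17745822]
 [327.16339242 163.93232615]
 [327.15089241 120.0103653 ]] [ 0.55512261 -0.09737448  0.198     ]
([-0.02, 0.11, -0.02], [0.0726, 0.0013, 0.0003])
```

View pics/w5.png

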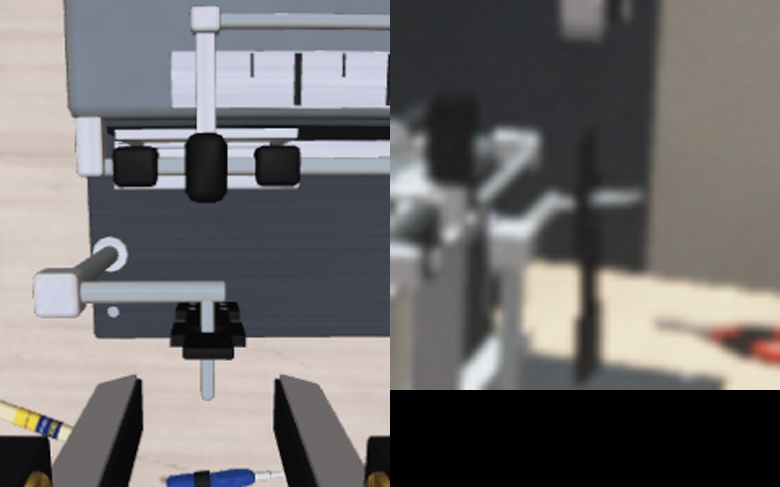

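The plate hangs on the peg: in the left panel its top is at (208,345) with the peg through it. The shutter grip top is at (206,168), which matches the prediction. The gripper goes over the grip next.

Emit:
{"op": "move_arm", "data": {"steps": [0,0,0,0.02,0,0,0.3,0,0,0,0.045,0.001,0,0.3,0,0,0,0.065,0.001,0,0.3,0,0,0,0.0725,0.001,0,0.3,0,0,0,0.0725,0.001,0.005,0.3,0,0,0,0.0725,0.001,0.02,0.3,0,0,0,0.0725,0.001,0.035,0.3,0,0,0,0.0725,0.001,0.05,0.3,0,0,0,0.0725,0.001,0.065,0.3,0,0,0,0.0725,0.001,0.075,0.3,0,0,0,0.0725,0.001,0.075,0.3,0,0,0,0.0725,0.001,0.075,0.3]}}

```text
time: 10.45
tool_pos: [0.5547, -0.0971, 0.181]
tool_rot: [1.0, 0.021, -0.001, -0.0]
force: [-0.9, -0.3, 1.0]
gripper_width: 0.033
finger_force: 0.0
```

Emit:
{"op": "move_arm", "data": {"steps": [0,0,0,0,0,0,0.6,0,0,0,0,0,0,0.7,0,0,0,0,0,0,1,0,0,0,0,0,0,1,0,0,0,0,0,0,1,0,0,0,0,0,0,1]}}

```text
time: 10.95
tool_pos: [0.5562, -0.0955, 0.1823]
tool_rot: [1.0, 0.022, 0.001, -0.001]
force: [-1.4, 4.9, 5.7]
gripper_width: 0.0138
finger_force: 30.0
```

Emit:
{"op": "move_arm", "data": {"steps": [0,0,0,0,0.004,0,1,0,0,0,0,0.008,0,1,0,0,0,0,0.012,0,1,0,0,0,0,0.016,0,1,0,0,0,0,0.02,0,1,0,0,0,0,0.024,0,1,0,0,0,0,0.028,0,1,0,0,0,0,0.032,0,1,0,0,0,0,0.035,0,1,0,0,0,0,0.038,0,1,0,0,0,0,0.038,0,1,0,0,0,0,0.038,0,1,0,0,0,0,0.038,0,1]}}

```text
time: 12.03
tool_pos: [0.5579, -0.1311, 0.1823]
tool_rot: [1.0, 0.022, 0.001, -0.002]
force: [-0.8, 9.2, 6.3]
gripper_width: 0.0137
finger_force: 30.0
```

Run:
```python
from h import *
o=readout.observe(); print(np.round(o["tool_pos"],4),np.round(o["force"],1),o["gripper_width"],o["finger_force"],o["time"])
t=cam("top"); q=np.array([.565,-.142,0])
W=lambda P:R.from_euler('z',np.radians(2.4)).apply(np.array(P,float)/1000)+q
L=R.from_euler('z',np.radians(-2.4)).apply(np.array(o["tool_pos"])-q)*1000; print("lamp tcp",L)
# profile of wrist image rows across engraved strip: map lamp y -> intensity at z=150,x=31 and around
c=cam("wrist"); g=cv2.cvtColor(c["im"],cv2.COLOR_BGR2GRAY)
for x in (27,31,35):
    ys=np.arange(60,-50,-2); uv=proj(c,W([[x,y,150] for y in ys]))
    print(x,uv[0].round(),uv[-1].round(),[(int(y),int(g[int(round(v)),int(round(u))])) if 0<=u<640 and 0<=v<480 else None for y,(u,v) in zip(ys,uv)])
```

```text
[ 0.5579 -0.1311  0.1823] [-0.8  9.2  6.3] 0.013711987563935837 30.010870099067688 12.0333
lamp tcp [ -6.59362624  11.18452953 182.25881413]
27 [238. 212.] [431. 213.] [(60, 200), (58, 215), (56, 215), (54, 214), (52, 214), (50, 214), (48, 214), (46, 48), (44, 213), (42, 214), (40, 213), (38, 213), (36, 213), (34, 212), (32, 213), (30, 212), (28, 214), (26, 213), (24, 213), (22, 213), (20, 213), (18, 213), (16, 215), (14, 193), (12, 219), (10, 218), (8, 222), (6, 108), (4, 65), (2, 216), (0, 215), (-2, 216), (-4, 215), (-6, 215), (-8, 215), (-10, 216), (-12, 215), (-14, 215), (-16, 215), (-18, 215), (-20, 215), (-22, 215), (-24, 215), (-26, 215), (-28, 215), (-30, 214), (-32, 215), (-34, 61), (-36, 215), (-38, 215), (-40, 215), (-42, 215), (-44, 215), (-46, 215), (-48, 215)]
31 [238. 205.] [431. 206.] [(60, 217), (58, 217), (56, 217), (54, 217), (52, 217), (50, 217), (48, 217), (46, 30), (44, 218), (42, 218), (40, 218), (38, 218), (36, 218), (34, 218), (32, 218), (30, 218), (28, 219), (26, 218), (24, 218), (22, 218), (20, 218), (18, 219), (16, 218), (14, 204), (12, 217), (10, 218), (
[... 273 characters left out ...]
40, 221), (-42, 220), (-44, 220), (-46, 220), (-48, 220)]
35 [238. 198.] [432. 199.] [(60, 212), (58, 212), (56, 212), (54, 211), (52, 211), (50, 211), (48, 211), (46, 31), (44, 211), (42, 212), (40, 211), (38, 211), (36, 212), (34, 212), (32, 212), (30, 212), (28, 212), (26, 63), (24, 211), (22, 213), (20, 213), (18, 212), (16, 213), (14, 206), (12, 217), (10, 219), (8, 222), (6, 108), (4, 67), (2, 212), (0, 213), (-2, 214), (-4, 214), (-6, 214), (-8, 214), (-10, 213), (-12, 214), (-14, 75), (-16, 214), (-18, 214), (-20, 213), (-22, 214), (-24, 214), (-26, 215), (-28, 214), (-30, 215), (-32, 214), (-34, 27), (-36, 214), (-38, 215), (-40, 215), (-42, 215), (-44, 215), (-46, 215), (-48, 214)]
```

The strip's marks fall at y = 46, 26, 5, -14 and -34, which confirms the calibration. The pointer is at about 10.5–11 mm, so it needs 5 mm more.

Emit:
{"op": "move_arm", "data": {"steps": [0,0,0,0,0.002,0,1,0,0,0,0,0.004,0,1,0,0,0,0,0.0055,0,1,0,0,0,0,0.0055,0,1,0,0,0,0,0.0055,0,1,0,0,0,0,0.0055,0,1,0,0,0,0,0.0055,0,1,0,0,0,0,0.0055,0,1,0,0,0,0,0.0055,0,1,0,0,0,0,0.0055,0,1]}}

```text
time: 12.97
tool_pos: [0.5582, -0.1361, 0.1823]
tool_rot: [1.0, 0.022, 0.0, -0.002]
force: [-1.4, 10.2, 6.4]
gripper_width: 0.014
finger_force: 30.0
```

Run:
```python
from h import *
import pickle
o=readout.observe(); q=np.array([.565,-.142,0])
W=lambda P:R.from_euler('z',np.radians(2.4)).apply(np.array(P,float)/1000)+q
print("lamp tcp",R.from_euler('z',np.radians(-2.4)).apply(np.array(o["tool_pos"])-q)*1000,np.round(o["force"],1),o["gripper_width"],o["finger_force"])
c=cam("wrist"); g=cv2.cvtColor(c["im"],cv2.COLOR_BGR2GRAY)
ys=np.arange(20,-8,-1); uv=proj(c,W([[31,y,150] for y in ys])); print([(int(y),int(g[int(round(v)),int(round(u))])) for y,(u,v) in zip(ys,uv)])
# plate still on peg: dark columns either side of the peg in wrist/top vs earlier view
w5=pickle.load(open("w5.pkl","rb")); t=cam("top"); t0=cam("side")
for n,cc in (("top",t),("side",t0)):
    u,v=proj(cc,W([-84,45,200]))[0].round().astype(int); print(n,u,v); print(cv2.cvtColor(cc["im"],cv2.COLOR_BGR2GRAY)[v-4:v+14:2 if n=="side" else 1,u-9:u+10])
```

```text
lamp tcp [ -6.54381084   6.17184433 182.27579501] [-1.4 10.2  6.4] 0.013991671580616118 30.01475304365158
[(20, 219), (19, 219), (18, 219), (17, 219), (16, 219), (15, 220), (14, 219), (13, 220), (12, 221), (11, 222), (10, 222), (9, 198), (8, 222), (7, 218), (6, 218), (5, 220), (4, 221), (3, 224), (2, 225), (1, 178), (0, 222), (-1, 222), (-2, 222), (-3, 222), (-4, 222), (-5, 222), (-6, 222), (-7, 223)]
top 381 247
[[ 85  85  85  83  90 128 166 155  95  81  82  82  82  82  83  83  83  83
   83]
 [ 83  82  81  74  58  77 106  99  69  64  63  59  63  76  81  83  83  83
   84]
 [ 77  70  67  54  37  52  61  60  55  53  51  47  53  70  81  83  83  84
   84]
 [ 57  52  50  36  22  31  39  37  27  24  27  35  50  68  82  85  85  85
   85]
 [ 39  30  32  23  29  68 102  91  46  22  26  36  58  78  82  83  83  83
   84]
 [ 34  20  18  15  38 108 156 143  73  39  57  73  80  84  84  84  84  84
   85]
 [ 45  25  17  16  34  91 145 147  83  40  54  75  84  85  85  87  86  86
   86]
 [ 52  59  37  41  55  87 138 152 106  71  81  85  86  86  86  85  86  86
   86]
 [ 81  82  80  79  82  97 137 160 1
[... 818 characters left out ...]
  50  48  49  49  50  51  51  51  50  50  49
   52]
 [ 58  50  52  50  51  48  49  47  44  42  50  51  50  52  50  49  49  51
   52]
 [ 74  51  50  50  51  50  46  39  36  39  47  50  50  50  50  51  50  51
   52]
 [ 64  52  50  51  51  50  46  37  34  39  48  51  51  51  50  50  50  51
   52]
 [ 61  53  51  50  51  50  46  37  34  39  47  50  51  51  51  49  49  50
   53]
 [ 52  50  50  50  51  50  45  38  33  34  41  48  51  51  51  50  51  51
   56]
 [ 56  62  64  57  53  49  44  38  37  43  56  67  68  67  65  64  67  70
   62]
 [117 152 158 136 117  98  59  41  61 101 133 155 155 150 143 134 123 106
   83]
 [174 160 134 115 107  94  57  39  44  59  64  67  66  65  65  62  57  55
   60]]
```

The blade (edges at y = 9 and 1) is centred over the half mark at y = 5, and the plate is still on the peg.

```bash
python3 -c "
from bench import job; print(job.finish_job())"
```

```text
the job is handed in; nothing more can be done
None
```

I hung the arm plate on the peg by its big hole with the shutter shut, then slid the shutter to the half mark and handed the job in at about 13 s with the gripper still holding it; no verdict was returned.

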